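# Thread a compression spring onto the rod of an instrument's isolating foot

### The arm

A 6-joint arm with a two-finger parallel gripper is mounted at the origin on the work surface. World frame = base frame: x ahead of the robot, y to its left, z up, the work surface at z = 0. Lengths are in m, angles in rad, forces in N, time in s.
With the tool pointing down it reaches from about 0.275 to 0.875 m from the base axis. Payload 12.5 kg.
Tool frame: the origin (TCP) lies on the centre line of the jaws, within the pads' length; the fingertips stand r.finger_overhang ahead of it and the grasp point (between the pads) lies 3 mm ahead of it (r.finger_overhang is the distance from the TCP to the fingertips, in m); z points along the fingers, y is the direction in which the jaws open and shut (so a half turn about z gives the same grasp; the last joint's range is limited). The gripper opens to 85 mm and grips with 20 to 120 N. Pads are 22 mm wide; open, the fingers measure 114 mm over their backs; the gripper's body (76 mm by 85 mm) begins 54 mm behind the grasp point. The pads swing forward as they close: fully open they stand 13 mm farther back than shut.
Start: joints at [-1.235, 0.351, 1.652, -0, 1.139, -0.085], TCP at [0.225, -0.502, 0.253] pointing down, gripper open.
Joint ranges: [-2.75, 2.75], [-0.79, 2.1], [0.01, 2.65], [-1.57, 4.71], [0.07, 3.14], [-2.87, 2.87]. Speed limits (rad/s): [2.22, 2.22, 2.79, 3.14, 3.14, 3.14].

### API

Orientations are given as a unit quaternion [x, y, z, w].
In Python, from cell import r, optics gives the robot as it stands. The module is installed in compiled form; this text tells all that it offers. Calls block until the motion is done:
- r.move_to(position, orientation): joint-space move of the TCP to a pose.
- r.move_linear(position, rot=None, vel=0.15): straight line of the TCP; rot=None keeps the orientation; vel is the mean speed in m/s.
- r.set_joints(angles): joint-space move.
- r.set_gripper(opening, squeeze=None): opening from 0.0 (shut) to 1.0 (fully open); squeeze is the grip in N (None keeps the last); returns when the fingers have stopped.
- r.sleep(seconds).
- r.inverse_kinematics(position, orientation): joint angles nearest the present ones, or None.
- optics.get_image(name): name is "scene" or "side" or "wrist"; returns a dict with "pixels" (384x512x3 uint8, red, green, blue), "depth" (384x512 float32, m along the optical axis (not along the pixel's ray), 0 where there is no reading), "fx", "fy", "cx", "cy" (pixels), "camera_from_world" (4x4, takes a point from world to camera coordinates); the wrist camera has in their place "mount" (4x4, takes a point from camera to tool coordinates, whose origin is the TCP and whose axes are the flange's). Camera axes: x right, y down, z forward; pixel columns grow to the right and rows downward; lengths in m; the calibration is good to about 2 mm. A picture is of the moment at which its call begins: read the wrist's pose just before it.
A pose or a line that the arm cannot do raises r.PlanningError and nothing moves.
- r.hand_in(): hands the job in, once; it reports no verdict.
Readings, each from a call of its own:
- r.current_t(): time.
- r.current_q(): joint angles.
- r.current_qvel(): joint speeds.
- r.current_effort(): joint torques, N m.
- r.current_tool_pos(): TCP position.
- r.current_ee_rot(): TCP orientation.
- r.current_contact_force(): force on the tool from outside, world axes, zero at the start.
- r.current_torque(): the same for the moment, N m.
- r.current_opening(): opening from 0.0 (shut) to 1.0 (fully open).
Only numpy, scipy, OpenCV 4.12 (cv2) and the standard library are available. Lean on these libraries where they do the work, as an engineer would, in place of code of your own. Each camera call takes 0.05 s, during which the arm holds its last target.

### The job

Take the tall coil spring out of the parts tray and thread it, tang end down, over the upright spring rod of the isolating foot until it sits fully home on the seat around the rod, then let go of it. The bent-in tang snags on the two cross-shaped collars of the rod: never force it, press only lightly and twist the spring slightly until the tang drops through a gap. Leave everything else where it is.

Things in the scene. Friction and masses are not known exactly. Their poses are not given: they have to be found in the camera images.
- spring: Tall steel compression spring, 100 g, upright in the tray: 72 mm tall, outer diameter 38 mm, inner 30 mm, wire 4 mm. Origin on its axis, level with the underside while uncompressed; z up along the axis. The coils from 30 to 72 mm up are stiff: grip there, across the outside, a finger on each side; the inside must stay free for the rod.
- spring_foot (a point): Centre of the spring's underside, on its axis; moves with the lowest coils. The lowest 30 mm of coils give, by at most 6 mm at 2 N per mm, then they are solid. At the very bottom (0 to 4 mm up) the wire ends in a straight tang, 4 mm thick, bent inward along the spring's +x; its tip is 8 mm from the axis.
- mount: Isolating foot, fixed to the bench: aluminium plate 110 x 110 x 16 mm, on it a dark seat disc (48 mm diameter, 6 mm high) and from its middle an upright steel rod, 11 mm diameter, with two cross-shaped collars. Origin: centre of the plate's underside, on the rod's axis; z up. Its yaw tells nothing of the collars' turn. More than 20 N between spring and foot is too much.
- mount_seat (a point): Centre of the seat disc's top face, on the rod's axis, 22 mm above the bench: where the spring's underside must come to rest. Heights above it: lower collar 30 to 35 mm, upper collar 60 to 65 mm, rod end 76 mm. Between the collars and below the lower one the spring turns freely.
- rod_end (a point): Tip of the rod, 98 mm above the bench; its last 6 mm taper to 6 mm diameter. Each collar below is a cross of four arms 8.5 mm wide, reaching 12.5 mm from the axis. The tang passes only through the four gaps between arms, 90 degrees apart (about 0.15 rad free either side of a gap's middle); other coils pass freely.
- upper_collar (a point): Point on the rod's axis at mid-height of the upper collar, fixed to the plate. The collars do not turn. How the upper cross is turned differs each time and is not measured; the lower one's gaps are turned 0.6 to 0.97 rad counter-clockwise (from above) against the upper one's, so the tang never falls through both in one line.
- tray: Flat grey parts tray, fixed, 200 x 130 mm, outer walls 12 mm high and 3 mm thick, floor about 3 mm thick. Origin: centre of its underside. The tall spring stands on the half toward its -x.
- spare: Short thin spare spring in the tray, 27 mm tall, 25 mm outer diameter: leave alone. Origin: centre of its underside.
- driver: Screwdriver lying on the bench: leave alone.
- can: Metal can, 56 mm diameter, 130 mm high, standing on the bench: leave alone. Origin: centre of its underside.
- weight: Small brass weight with a knob, 36 mm diameter, 48 mm high, standing on the bench: leave alone. Origin: centre of its underside.
Not all that is in view belongs to the job. What is shaped like the mount but blue is not meant.

How it is judged:
By the outcome, as a careful person would: the job done as asked, in the order asked, and still so for the second after the job is handed in, with the robot touching nothing.
It also fails if it takes over 64 s, if anything falls off the work surface, if the arm or the gripper's body presses on something with over 40 N, if the wrist force passes 120 N, or if a joint passes its speed limit or range.

## Working session

There is one attempt and no reset: what is moved stays moved. The work goes in short steps, each a Python script; the robot and the scene stay as the last script left them, time stands still between calls to the robot, and variables do not carry over. Pictures are saved under pics/ and viewed, and the job is handed in when it is done.

```bash
mkdir -p pics; cat > h.py <<'E'
import numpy as np, cv2
from scipy.spatial.transform import Rotation as R
from cell import r, optics
def grab(n,tag):
    if n=="wrist":
        p=np.array(r.current_tool_pos()); q=np.array(r.current_ee_rot())
    im=optics.get_image(n)
    if n=="wrist":
        T=np.eye(4);T[:3,:3]=R.from_quat(q).as_matrix();T[:3,3]=p
        im["wc"]=T@np.array(im["mount"])
    else: im["wc"]=np.linalg.inv(np.array(im["camera_from_world"]))
    cv2.imwrite(f"pics/{tag}.png",im["pixels"][:,:,::-1])
    np.savez(f"pics/{tag}.npz",**{k:np.array(v) for k,v in im.items()})
    return im
def load(tag): return dict(np.load(f"pics/{tag}.npz"))
def crop(tag,u0,v0,u1,v1,s,out):
    i=cv2.imread(f"pics/{tag}.png")[v0:v1,u0:u1]
    cv2.imwrite(f"pics/{out}.png",cv2.resize(i,None,fx=s,fy=s,interpolation=cv2.INTER_CUBIC))
def pt(im,u,v,z=None):
    """world point from depth, or ray hit with plane z"""
    d=np.array([(u-im["cx"])/im["fx"],(v-im["cy"])/im["fy"],1.])
    M=im["wc"]
    if z is None: return M[:3,:3]@(d*im["depth"][int(v),int(u)])+M[:3,3]
    w=M[:3,:3]@d; return M[:3,3]+w*(z-M[2,3])/w[2]
def proj(im,P):
    c=np.linalg.inv(im["wc"])@np.append(P,1); return im["fx"]*c[0]/c[2]+im["cx"],im["fy"]*c[1]/c[2]+im["cy"]
def cloud(im):
    v,u=np.mgrid[:384,:512]; d=im["depth"]
    P=np.stack([(u-im["cx"])/im["fx"]*d,(v-im["cy"])/im["fy"]*d,d],-1)
    return P@im["wc"][:3,:3].T+im["wc"][:3,3]
E
python3 - <<'E'
from h import *
for n in("scene","side","wrist"):
    im=grab(n,n+"0"); print(n,im["wc"][:3].round(3).tolist(),im["fx"])
print(r.finger_overhang,r.current_ee_rot(),r.current_opening(),r.current_t(),r.current_contact_force())
E
```

```text
scene [[-0.54, 0.629, -0.559, 1.124], [0.841, 0.394, -0.371, 0.436], [-0.013, -0.67, -0.742, 0.81]] 414.26776179638347
side [[0.99, -0.08, 0.119, 0.425], [-0.141, -0.675, 0.725, -0.624], [0.022, -0.734, -0.679, 0.771]] 398.9020328487295
wrist [[0.409, -0.879, -0.245, 0.287], [-0.913, -0.394, -0.109, -0.475], [-0.001, 0.268, -0.963, 0.374]] 327.2778591738091
0.022 [ 9.77948798e-01  2.08844372e-01 -3.92350422e-05 -4.18097718e-04] 1.0017652415627 0.15 [ 0.22722268 -0.35081354  0.34952248]
```

View pics/scene0.png

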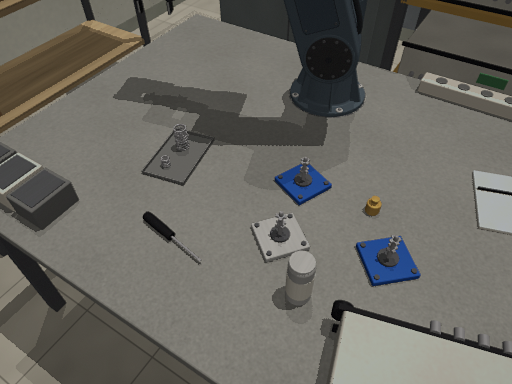

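View pics/side0.png

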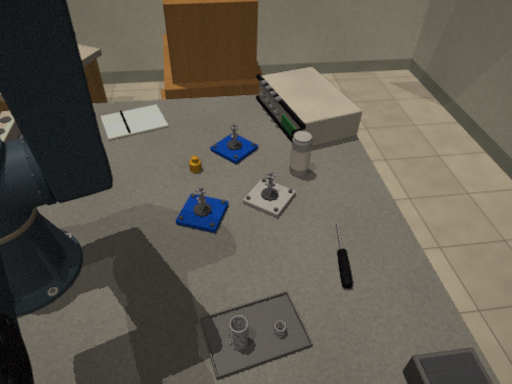

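View pics/wrist0.png

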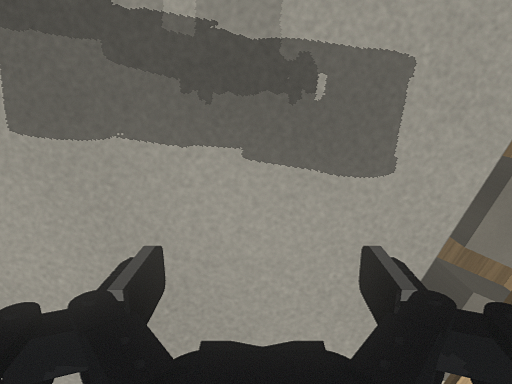

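The scene view shows the aluminium mount with its rod at about (281,232), the spring at (181,137) and the can at (300,278). In the side view the mount is at (270,190) and the spring at (240,333). The blue mounts are decoys.

```bash
python3 - <<'E'
from h import *
crop("side0",190,280,330,380,5,"c1"); crop("side0",230,120,330,220,6,"c2"); crop("scene0",240,190,340,310,5,"c3")
a=load("side0");b=load("scene0")
for n,im,boxes in(("side",a,[("spring",225,310,255,355),("mount",240,165,300,218),("can",288,130,315,180),("spare",270,315,292,342)]),("scene",b,[("spring",168,120,195,155),("mount",248,208,312,262),("can",285,250,318,308)])):
    C=cloud(im)
    for nm,u0,v0,u1,v1 in boxes:
        P=C[v0:v1,u0:u1].reshape(-1,3)
        for lo,hi in((.012,.019),(.019,.026),(.03,.06),(.06,.08),(.08,.1),(.1,.15)):
            Q=P[(P[:,2]>lo)&(P[:,2]<hi)]
            if len(Q)>3: print(n,nm,lo,hi,len(Q),Q.mean(0).round(4),Q.min(0).round(3),Q.max(0).round(3))
E
```

```text
side spring 0.012 0.019 31 [ 0.4653 -0.2468  0.0164] [ 0.449 -0.259  0.012] [ 0.481 -0.173  0.019]
side spring 0.019 0.026 37 [ 0.4679 -0.2425  0.0225] [ 0.451 -0.259  0.019] [ 0.484 -0.223  0.026]
side spring 0.03 0.06 240 [ 0.4686 -0.2413  0.0456] [ 0.45  -0.259  0.03 ] [ 0.486 -0.222  0.06 ]
side spring 0.06 0.08 206 [ 0.4673 -0.2421  0.0707] [ 0.449 -0.259  0.06 ] [ 0.486 -0.223  0.078]
side mount 0.012 0.019 797 [0.6005 0.1574 0.0165] [0.525 0.091 0.012] [0.703 0.274 0.019]
side mount 0.019 0.026 287 [0.6073 0.1662 0.0218] [0.528 0.089 0.019] [0.702 0.27  0.026]
side mount 0.03 0.06 87 [0.6357 0.1966 0.0445] [0.589 0.153 0.03 ] [0.701 0.266 0.06 ]
side mount 0.06 0.08 20 [0.5995 0.161  0.0687] [0.596 0.159 0.06 ] [0.605 0.164 0.077]
side mount 0.08 0.1 51 [0.6    0.162  0.0886] [0.588 0.151 0.08 ] [0.613 0.175 0.098]
side can 0.012 0.019 49 [0.7163 0.3192 0.0153] [0.681 0.243 0.012] [0.787 0.452 0.019]
side can 0.019 0.026 45 [0.7082 0.2824 0.0228] [0.68  0.244 0.019] [0.786 0.452 0.026]
side can 0.03 0.06 195 [0.7119 0.2818 0.0448] [0.68  0.242 0.03 ] [0.784 0.448 0.06 ]
side c
[... 1294 characters left out ...]
78]
scene mount 0.08 0.1 70 [0.6021 0.1667 0.0887] [0.588 0.154 0.082] [0.613 0.178 0.099]
scene mount 0.1 0.15 220 [0.6991 0.2655 0.1298] [0.601 0.166 0.1  ] [0.719 0.288 0.133]
scene can 0.012 0.019 85 [0.6815 0.2489 0.0152] [0.612 0.199 0.012] [0.735 0.301 0.019]
scene can 0.019 0.026 32 [0.729  0.2804 0.022 ] [0.707 0.251 0.019] [0.735 0.301 0.026]
scene can 0.03 0.06 191 [0.728  0.2822 0.0448] [0.698 0.25  0.03 ] [0.736 0.302 0.06 ]
scene can 0.06 0.08 143 [0.7281 0.2815 0.0701] [0.703 0.248 0.06 ] [0.736 0.302 0.08 ]
scene can 0.08 0.1 150 [0.728  0.2812 0.09  ] [0.701 0.251 0.08 ] [0.737 0.302 0.1  ]
scene can 0.1 0.15 735 [0.7144 0.2763 0.1245] [0.682 0.247 0.1  ] [0.736 0.301 0.133]
```

```bash
python3 -c "
import cv2,numpy as np
a=cv2.imread('pics/c2.png');b=cv2.imread('pics/c3.png')
print(a.shape,b.shape)"
```

```text
(600, 600, 3) (600, 500, 3)
```

View pics/c1.png

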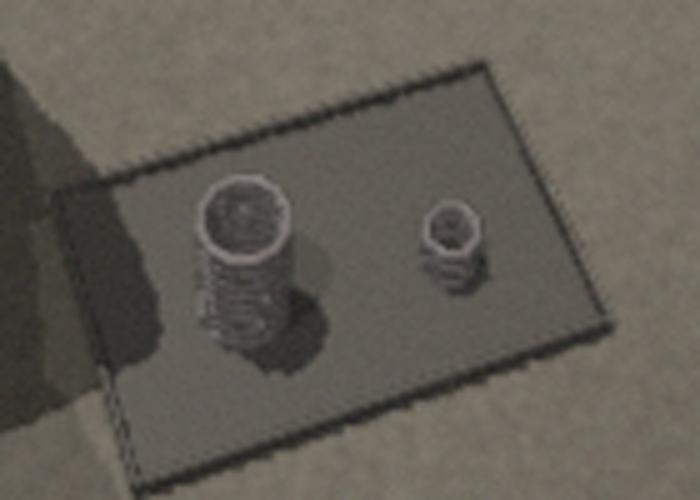

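View pics/c2.png

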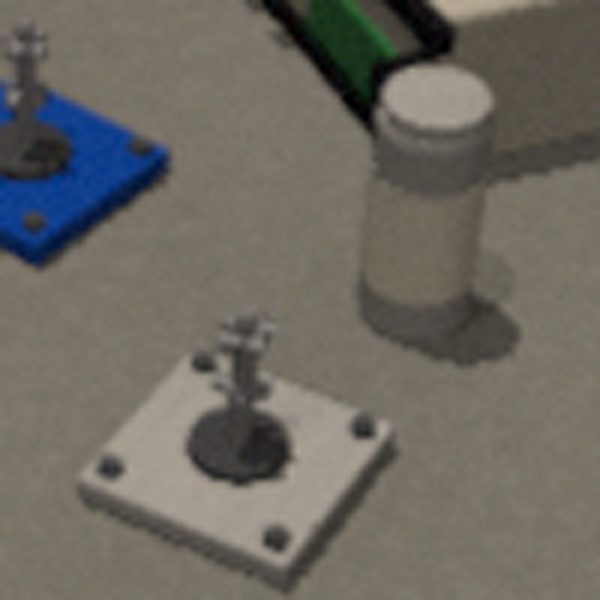

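View pics/c3.png

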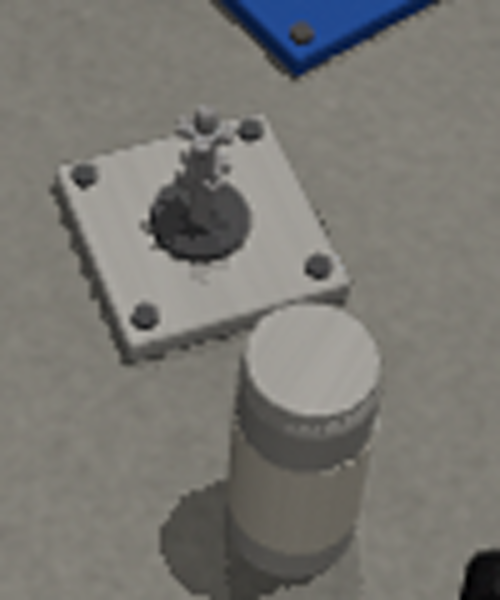

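Estimates so far are rod ≈ (0.601,0.165), spring ≈ (0.467,-0.240) and can ≈ (0.708,0.274). Heights and diameters fit the data given. Next I'll look straight down with the wrist camera at the rod, then at the spring.

```bash
cat >> h.py <<'E'
def camdown(target,h,a,M):
    """tool pose so wrist camera looks straight down from h above target, image yaw a"""
    Rc=R.from_euler('z',a).as_matrix()@np.diag([1,-1,-1.])
    Rt=Rc@M[:3,:3].T
    return np.array(target)+[0,0,h]-Rt@M[:3,3], R.from_matrix(Rt).as_quat()
def down(yaw): return (R.from_euler('z',yaw)*R.from_euler('x',np.pi)).as_quat()
E
python3 - <<'E'
from h import *
M=load("wrist0")["mount"]; print(M.round(4).tolist())
best=None
for a in np.arange(-3.1,3.1,.2):
    p,q=camdown([.601,.165,.098],.2,a,M)
    j=r.inverse_kinematics(p,q)
    p2,q2=camdown([.467,-.24,.075],.2,a,M)
    j2=r.inverse_kinematics(p2,q2)
    if j is not None: print(round(a,2),p.round(3),np.round(j,2), None if j2 is None else np.round(j2,2))
E
```

```text
[[0.0001, -0.9633, -0.2683, 0.0674], [1.0, 0.0002, -0.0001, 0.0011], [0.0001, -0.2683, 0.9633, -0.1211], [0.0, 0.0, 0.0, 1.0]]
-3.1 [0.601 0.197 0.163] [ 0.34  0.64  1.45 -0.28  1.15 -2.71] None
-2.3 [0.578 0.187 0.163] [ 0.33  0.52  1.67 -0.32  0.85  2.83] [-0.52  0.33  2.05 -0.12  0.5   1.87]
-2.1 [0.574 0.182 0.163] [ 0.31  0.49  1.71 -0.29  0.78  2.6 ] [-0.57  0.32  2.06  0.02  0.48  1.51]
-1.9 [0.571 0.176 0.163] [ 0.28  0.47  1.75 -0.24  0.71  2.35] [-0.61  0.32  2.06  0.16  0.5   1.16]
-1.7 [0.569 0.17  0.163] [ 0.25  0.45  1.78 -0.16  0.67  2.07] [-0.66  0.33  2.05  0.26  0.54  0.83]
-1.5 [0.569 0.164 0.163] [ 0.22  0.44  1.8  -0.07  0.64  1.77] [-0.69  0.35  2.02  0.34  0.6   0.55]
-1.3 [0.569 0.157 0.163] [0.18 0.43 1.8  0.04 0.63 1.45] [-0.72  0.37  1.99  0.37  0.67  0.3 ]
-1.1 [0.572 0.151 0.163] [0.14 0.44 1.8  0.14 0.65 1.14] [-0.74  0.39  1.95  0.38  0.74  0.08]
-0.9 [0.575 0.146 0.163] [0.11 0.45 1.78 0.23 0.69 0.85] [-0.75  0.42  1.91  0.37  0.81 -0.11]
-0.7 [0.579 0.141 0.163] [0.08 0.47 1.75 0.28 0.75 0.59] [-0.75  0.45  1.86  0.35  0.88 -0.29]
-0.5 [0.585 0.137 0.
[... 1037 characters left out ...]
49  0.61  1.57 -0.12  1.21 -1.93]
1.7 [0.633 0.168 0.163] [ 0.18  0.76  1.23  0.01  1.42 -1.52] [-0.46  0.6   1.59 -0.16  1.18 -2.08]
1.9 [0.632 0.174 0.163] [ 0.21  0.76  1.23 -0.03  1.42 -1.68] [-0.44  0.58  1.62 -0.21  1.14 -2.23]
2.1 [0.63  0.18  0.163] [ 0.24  0.75  1.24 -0.08  1.41 -1.84] [-0.41  0.56  1.66 -0.25  1.1  -2.38]
2.3 [0.626 0.186 0.163] [ 0.26  0.74  1.26 -0.12  1.38 -2.  ] [-0.4   0.53  1.71 -0.28  1.04 -2.53]
2.5 [0.621 0.19  0.163] [ 0.29  0.73  1.29 -0.17  1.35 -2.16] [-0.38  0.51  1.75 -0.32  0.98 -2.69]
2.7 [0.616 0.194 0.163] [ 0.31  0.71  1.33 -0.21  1.3  -2.32] [-0.38  0.48  1.8  -0.35  0.91 -2.86]
2.9 [0.61  0.196 0.163] [ 0.32  0.68  1.37 -0.24  1.24 -2.48] None
```

```bash
python3 - <<'E'
from h import *
M=load("wrist0")["mount"]
r.move_to(*camdown([.601,.165,.098],.2,-.5,M)); r.sleep(.1)
im=grab("wrist","wm"); print(proj(im,[.601,.165,.098]),r.current_t())
r.move_to(*camdown([.467,-.24,.075],.2,-.5,M)); r.sleep(.1)
im=grab("wrist","ws"); print(proj(im,[.467,-.24,.075]),r.current_t())
crop("wm",176,112,336,272,5-1,"wm_c"); crop("ws",176,112,336,272,5-1,"ws_c")
E
```

```text
(np.float64(261.83641909678585), np.float64(193.26778424199182)) 2.9167
(np.float64(262.53165457032776), np.float64(195.3875835901779)) 4.6417
```

View pics/wm_c.png

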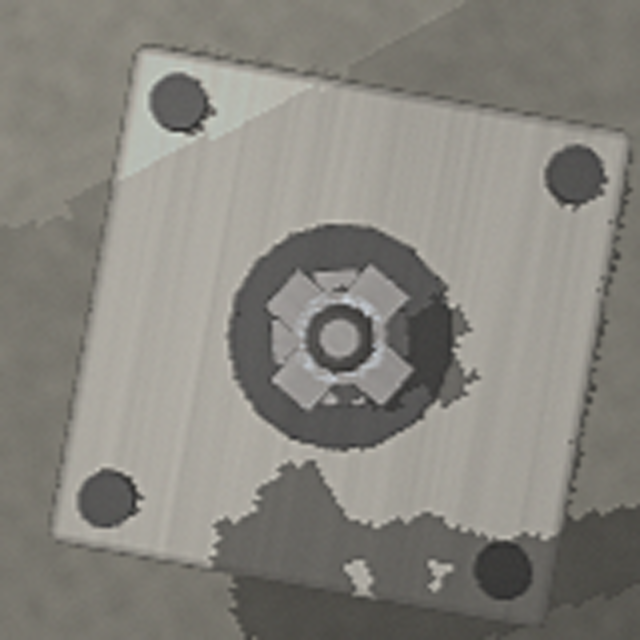

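View pics/ws_c.png

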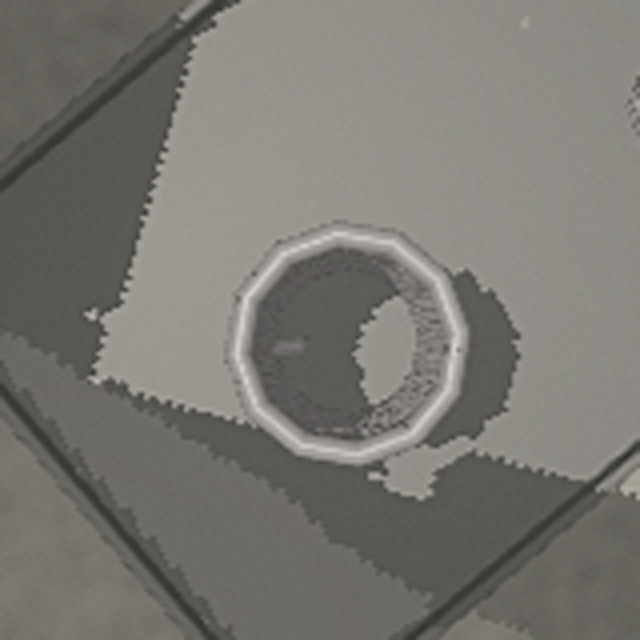

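The top view of the mount (crop) shows the rod tip at (340,338) and the upper cross arms pointing diagonally at about (385,288), (293,295), (300,383) and (387,373). Slivers of the lower cross show at about 0°/90°. The spring view shows the ring centred at about (349,342) and the bright tang at the left, (272..303,348). I'll enlarge both.

```bash
python3 - <<'E'
from h import *
crop("wm",231,166,291,226,12,"wm_z"); crop("ws",231,166,295,230,12,"ws_z")
for t in("wm_z","ws_z"):
    i=cv2.imread(f"pics/{t}.png"); i=i[:600,:] if 0 else cv2.resize(i,(600,600),interpolation=cv2.INTER_CUBIC)
    cv2.imwrite(f"pics/{t}.png",cv2.convertScaleAbs(i,alpha=1.3))
E
```

```text
(no output)
```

View pics/wm_z.png

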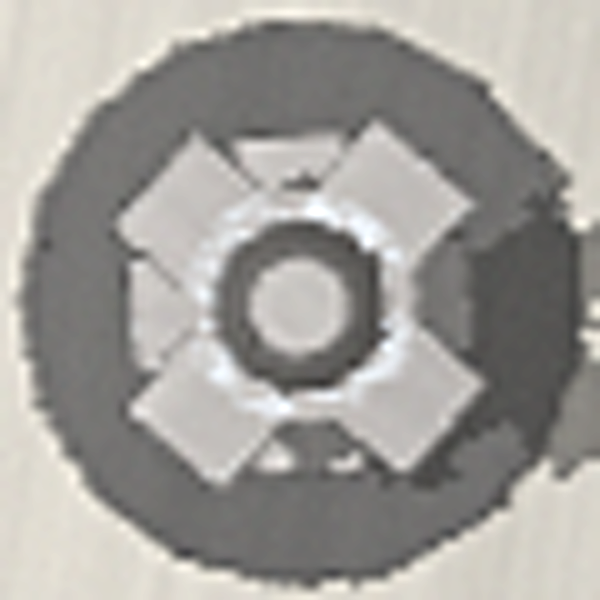

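View pics/ws_z.png

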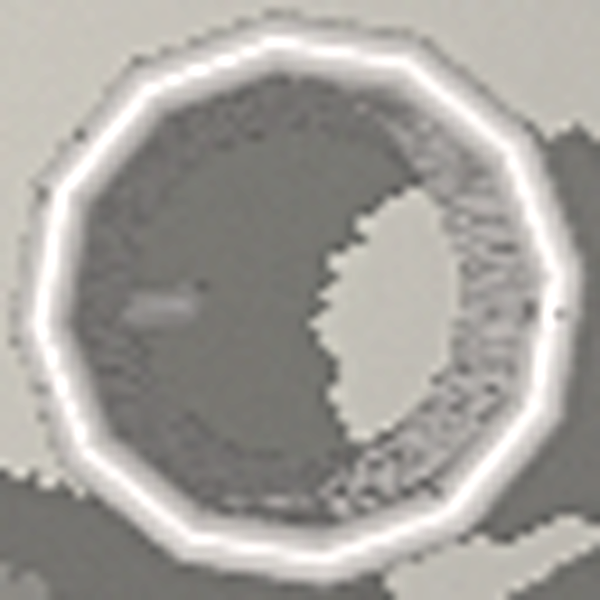

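```bash
python3 - <<'E'
from h import *
m=load("wm"); s=load("ws")
c=pt(m,261.1,196.4,.0845); print("rod at upper collar",c, "tip",pt(m,231+30,166+30.4,.098))
for z,(u,v) in ((.0545,(29.9,30.3)),): print("lower collar",pt(m,231+u,166+v,z))
def w(u,v,z): return pt(m,231+u/10,166+v/10,z)
for a,b,z in (((425,163),(176,448),.087),((158,176),(445,428),.087),((290,136),(307,470),.057),((469,295),(131,310),.057)):
    A,B=w(*a,z),w(*b,z); d=A-B; print("arm",np.degrees(np.arctan2(d[1],d[0])).round(1),np.linalg.norm(d).round(4),((A+B)/2).round(4))
k=9.375
S=lambda u,v,z: pt(s,231+u/k,166+v/k,z)
ctr=(S(25,297,.073)+S(578,297,.073)+S(302,15,.073)+S(302,578,.073))/4
print("spring",ctr, np.linalg.norm(S(25,297,.073)-S(578,297,.073)))
for u,v in((125,310),(200,300)):
    d=S(u,v,.006)-ctr; print("tang",np.hypot(d[0],d[1]).round(4),np.degrees(np.arctan2(d[1],d[0])).round(1))
d=S(125,310,.006)-S(200,300,.006);print("tang line",np.degrees(np.arctan2(d[1],d[0])))
print(S(302,200,.003))
C=cloud(s); print("tray floor",C[150:165,215:240,2].mean(), "ring top", np.sort(C[160:240,230:300,2].ravel())[-200:].mean())
C=cloud(m);print("seat",C[182,258,2],"plate",C[150:165,240:280,2].mean(),"tip",C[195:198,260:263,2].mean())
E
```

```text
rod at upper collar [0.59962511 0.16348646 0.0845    ] tip [0.59963083 0.16356484 0.098     ]
lower collar [0.59939826 0.16351443 0.0545    ]
arm 20.2 0.0244 [0.5996 0.1634 0.087 ]
arm 110.0 0.0247 [0.5997 0.1636 0.087 ]
arm 64.2 0.0247 [0.5994 0.1635 0.057 ]
arm -26.2 0.0249 [0.5995 0.1635 0.057 ]
spring [ 0.46668738 -0.24142858  0.073     ] 0.03644127173208678
tang 0.0153 158.1
tang 0.0087 157.4
tang line 159.01770317308282
[ 0.47076098 -0.23460506  0.003     ]
tray floor 0.004295270510003191 ring top 0.09682067904826035
seat 0.056995426746373284 plate 0.017356414165444495 tip 0.09835470082197222
```

The numbers agree with the sizes given:
- **Rod:** at (0.5996,0.1635), arm span 24.5–25 mm.
- **Upper gaps:** at 65.1° mod 90.
- **Lower gaps:** at 19° mod 90, which is 0.766 rad counter-clockwise of the upper ones.
- **Spring:** at (0.4667,-0.2414).
- **Tang:** at 158°.

I'll take one more spring view with the wrist turned, to expose any hand-eye bias.

```bash
python3 - <<'E'
from h import *
M=load("wrist0")["mount"]
r.move_to(*camdown([.4667,-.2414,.075],.2,2.2,M)); r.sleep(.1)
im=grab("wrist","ws2"); print(proj(im,[.4667,-.2414,.073]),r.current_t())
crop("ws2",231,166,295,230,9.375,"ws2_z")
q0=r.current_q(); print(np.round(q0,2))
for y in range(-180,181,20):
    o=[]
    for p in([.4667,-.2414,.058],[.5996,.1635,.16],[.5996,.1635,.075]):
        j=r.inverse_kinematics(p,down(np.radians(y))); o.append(None if j is None else np.round(j[[3,5]] if hasattr(j,'shape') else [j[3],j[5]],2).tolist())
    print(y,o)
E
```

```text
(np.float64(264.9068479780493), np.float64(197.07737509647006)) 6.5417
[-0.41  0.55  1.68 -0.27  1.07 -2.46]
-180 [[0.0, -2.14], [0.0, -1.38], [0.0, -1.38]]
-160 [[-0.0, -2.49], [0.0, -1.73], [0.0, -1.73]]
-140 [[-0.0, -2.83], [0.0, -2.08], [0.0, -2.08]]
-120 [None, [0.0, -2.43], [0.0, -2.43]]
-100 [[-0.0, 2.75], [0.0, -2.78], [-0.0, -2.78]]
-80 [[-0.0, 2.4], None, None]
-60 [[-0.0, 2.05], [-0.0, 2.81], [-0.0, 2.81]]
-40 [[-0.0, 1.7], [-0.0, 2.46], [-0.0, 2.46]]
-20 [[-0.0, 1.35], [-0.0, 2.11], [-0.0, 2.11]]
0 [[-0.0, 1.0], [-0.0, 1.76], [-0.0, 1.76]]
20 [[-0.0, 0.66], [-0.0, 1.41], [-0.0, 1.41]]
40 [[-0.0, 0.31], [-0.0, 1.06], [-0.0, 1.06]]
60 [[-0.0, -0.04], [-0.0, 0.71], [-0.0, 0.71]]
80 [[-0.0, -0.39], [-0.0, 0.37], [-0.0, 0.37]]
100 [[0.0, -0.74], [-0.0, 0.02], [-0.0, 0.02]]
120 [[0.0, -1.09], [0.0, -0.33], [-0.0, -0.33]]
140 [[0.0, -1.44], [0.0, -0.68], [0.0, -0.68]]
160 [[0.0, -1.79], [0.0, -1.03], [0.0, -1.03]]
180 [[0.0, -2.14], [0.0, -1.38], [0.0, -1.38]]
```

View pics/ws2_z.png

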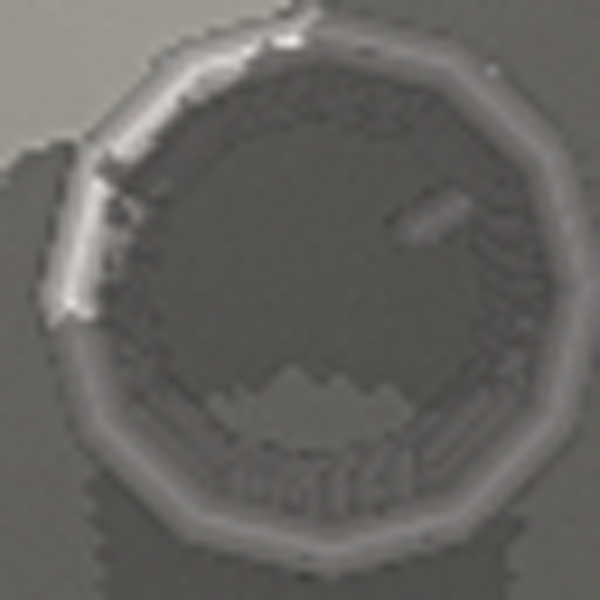

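The turned view agrees: ring centre (322,292) against a predicted (318,291), so the bias is under 0.3 mm. The tang angle matches too. Next I'll grasp.

```bash
python3 - <<'E'
from h import *
q=down(np.radians(160))
r.move_to([.4668,-.2414,.15],q)
r.move_linear([.4668,-.2414,.0585],vel=.1)
print("force free",np.round(r.current_contact_force(),2))
r.set_gripper(0.0,35); r.sleep(.2)
print(r.current_opening(),np.round(r.current_contact_force(),2),np.round(r.current_tool_pos(),4),r.current_t())
grab("wrist","g0"); grab("side","g1"); crop("g1",170,250,330,370,5,"g1c")
E
```

```text
force free [ 0.04 -1.32 -0.31]
0.4283012015144731 [0.15 0.28 1.4 ] [ 0.4669 -0.2415  0.0586] 9.0
```

View pics/g0.png

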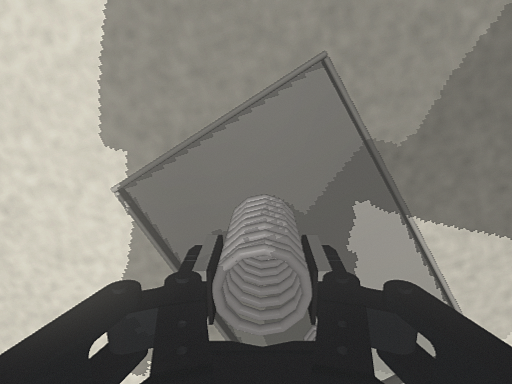

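View pics/g1c.png

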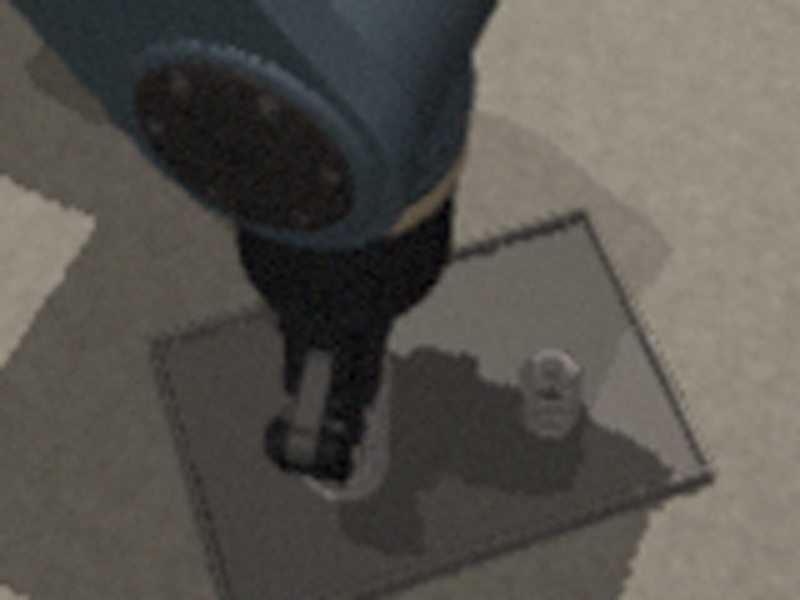

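The wrist view shows the spring held between the pads, upright, with the ring top at about (262,290). The opening of 0.428 (36 mm) fits the diameter. Now I'll lift and carry it to just above the rod.

```bash
python3 - <<'E'
from h import *
r.move_linear([.4668,-.2414,.19],vel=.2)
r.move_to([.5996,.1635,.19],down(np.radians(157.1)))
r.move_linear([.5996,.1635,.160],vel=.1); r.sleep(.1)
print(np.round(r.current_contact_force(),2),np.round(r.current_tool_pos(),4),r.current_opening(),r.current_t())
grab("side","m1");grab("scene","m2");grab("wrist","m3")
crop("m1",220,110,320,210,6,"m1c");crop("m2",230,150,330,270,5,"m2c")
E
```

```text
[-0.16 -0.05 -1.29] [0.6    0.1634 0.1606] 0.42398739409430325 12.025
```

View pics/m1c.png

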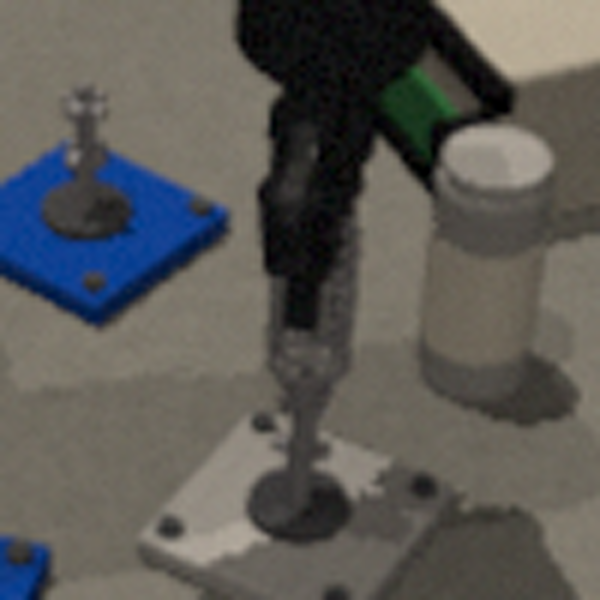

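View pics/m2c.png

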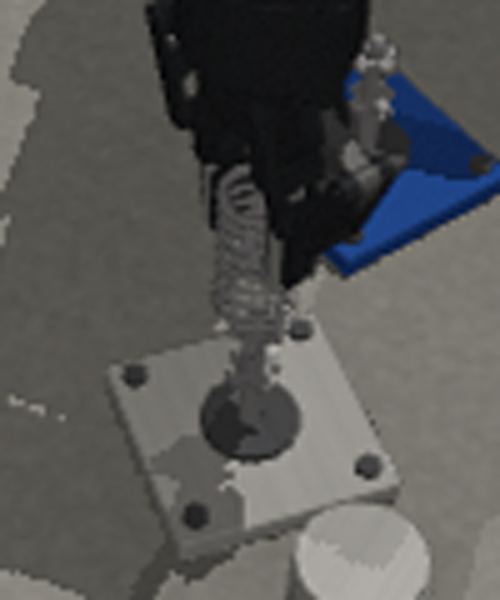

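View pics/m3.png

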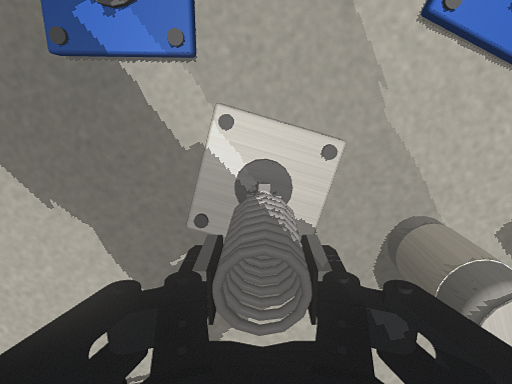

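The side view shows the spring straight above the rod, with no visible contact. I'll check the hanging spring's axis against the side camera's projection, then descend under force watch.

```bash
python3 - <<'E'
from h import *
from scipy.optimize import least_squares
C0=cloud(load("side0"));
for t,b in(("m1",(255,160,290,180)),("m2",(265,185,295,220))):
    im=load(t);C=cloud(im);P=C[b[1]:b[3],b[0]:b[2]].reshape(-1,3)
    k=(P[:,2]>.108)&(P[:,2]<.135)&(np.hypot(P[:,0]-.6,P[:,1]-.1635)<.025);P=P[k]
    cam=im["wc"][:2,3]
    f=lambda p:np.hypot(P[:,0]-p[0],P[:,1]-p[1])-.0185
    s=least_squares(f,[.6,.1635],loss='soft_l1',f_scale=.001);print(t,len(P),s.x.round(4),P.min(0).round(3),P.max(0).round(3))
for t,tag in(("side0","side"),("scene0","scene")):
    P=cloud(load(t)).reshape(-1,3);k=(P[:,2]>.064)&(P[:,2]<.08)&(np.hypot(P[:,0]-.6,P[:,1]-.1635)<.01);P=P[k]
    f=lambda p:np.hypot(P[:,0]-p[0],P[:,1]-p[1])-.0055
    s=least_squares(f,[.6,.1635],loss='soft_l1',f_scale=.001);print("rod",tag,len(P),s.x.round(4))
E
```

```text
m1 90 [0.6006 0.1652] [0.582 0.144 0.108] [0.617 0.18  0.133]
m2 121 [0.5982 0.1647] [0.585 0.149 0.108] [0.619 0.183 0.133]
rod side 15 [0.6011 0.1649]
rod scene 12 [0.5992 0.1648]
```

Relative to the rod in the same cameras, the spring is off by less than 1 mm. I'll descend in small guarded steps through the upper collar.

```bash
cat >> h.py <<'E'
def fz0(): return np.mean([r.current_contact_force() for _ in range(3)],0)
def descend(z1,xy,step=.003,lim=2.5,vel=.04,base=None):
    while r.current_tool_pos()[2]>z1+.0008:
        z=max(r.current_tool_pos()[2]-step,z1)
        r.move_linear([xy[0],xy[1],z],vel=vel)
        f=np.array(r.current_contact_force())-base
        print(round(r.current_tool_pos()[2],4),f.round(2),round(r.current_t(),2))
        if f[2]>lim or np.hypot(f[0],f[1])>4: print("STOP");return False
    return True
E
python3 - <<'E'
from h import *
b=np.array(r.current_contact_force());np.save("base.npy",b);print(b)
descend(.124,(.5996,.1635),base=b)
E
```

```text
[ 0.24628577  0.57599293 -1.10065963]
0.1575 [-0.11  0.96 -0.14] 12.43
0.1542 [-0.6  -0.65  0.67] 12.68
0.1509 [ 0.44 -0.24  0.63] 12.93
0.1477 [-0.38 -0.03  0.57] 13.18
0.1444 [ 0.08 -0.88  0.32] 13.43
0.1411 [-0.41 -1.35  0.26] 13.68
0.1379 [-0.11 -0.35 -0.05] 13.93
0.1346 [-0.45 -0.49 -0.26] 14.18
0.1313 [-0.86 -1.4   0.28] 14.43
0.1281 [ 1.   -0.08 -0.04] 14.68
0.1248 [-0.9  -1.21 -0.43] 14.93
0.124 [-0.47 -0.44  0.56] 15.18
```

The tang went through the upper collar with no contact force. Next I'll turn +43.9° between the collars and go on down.

```bash
python3 - <<'E'
from h import *
b=np.load("base.npy")
r.move_to([.5996,.1635,.1235],down(np.radians(201.0)));r.sleep(.1)
b2=np.array(r.current_contact_force());print((b2-b).round(2),r.current_q()[5],r.current_t())
ok=descend(.084,(.5996,.1635),base=b)
if ok: descend(.0755,(.5996,.1635),step=.001,lim=3,base=b)
E
```

```text
[-0.22 -0.22  0.02] -1.744211295408871 16.0333
0.1202 [ 0.14 -0.35  0.2 ] 16.28
0.1169 [-0.3  -0.34 -0.74] 16.53
0.1136 [ 0.05 -0.82 -0.54] 16.78
0.1104 [-0.59 -0.31  0.58] 17.03
0.1072 [-0.05  0.05 -1.01] 17.28
0.1039 [ 0.49 -0.33  0.25] 17.53
0.1007 [ 0.19  0.39 -0.21] 17.78
0.0974 [ 0.51 -0.03 -0.69] 18.03
0.0942 [ 0.4  -1.   -0.66] 18.28
0.091 [-0.59 -0.16  0.14] 18.53
0.0877 [-0.21 -1.03 -0.76] 18.78
0.0845 [ 0.23 -0.36 -0.75] 19.03
0.0834 [ 1.27 -0.52 -0.69] 19.28
0.0824 [-0.21 -1.29  1.05] 19.53
0.0814 [ 0.61 -0.39 -0.04] 19.78
0.0803 [ 1.   -0.11 -0.1 ] 20.03
0.0793 [ 0.38  0.77 -0.98] 20.28
0.0783 [0.2  1.05 1.47] 20.53
0.0774 [-1.25  1.44  2.35] 20.78
0.0766 [-0.69  0.3   3.51] 21.03
STOP
```

Contact rose only at TCP 0.078, which is the seat height, so both collars are passed. I'll check visually, then release.

```bash
python3 - <<'E'
from h import *
r.set_gripper(1.0); r.sleep(.2)
print(np.round(r.current_contact_force(),2),r.current_opening())
p=r.current_tool_pos(); r.move_linear([p[0],p[1],.2],vel=.12)
M=load("wrist0")["mount"]
r.move_to(*camdown([.5996,.1635,.098],.2,-.5,M)); r.sleep(.1)
im=grab("wrist","f1");grab("side","f2");grab("scene","f3");print(r.current_t())
C=cloud(im);P=C[150:240,215:305].reshape(-1,3);k=(P[:,2]>.085);d=np.hypot(P[:,0]-.5996,P[:,1]-.1635)
for lo,hi in((.0,.004),(.014,.02)):
    z=P[(d>lo)&(d<hi)&(P[:,2]>.06)][:,2];print(lo,len(z),np.percentile(z,[5,50,95,99]).round(4))
crop("f1",231,166,291,226,10,"f1c");crop("f2",220,130,320,230,6,"f2c");crop("f3",240,180,340,300,5,"f3c")
E
```

```text
[ 0.52 -0.84  0.51] 0.9980814800863543
25.025
0.0 170 [0.0958 0.0983 0.2981 0.2981]
0.014 1299 [0.0685 0.0935 0.0949 0.0955]
```

View pics/f1c.png

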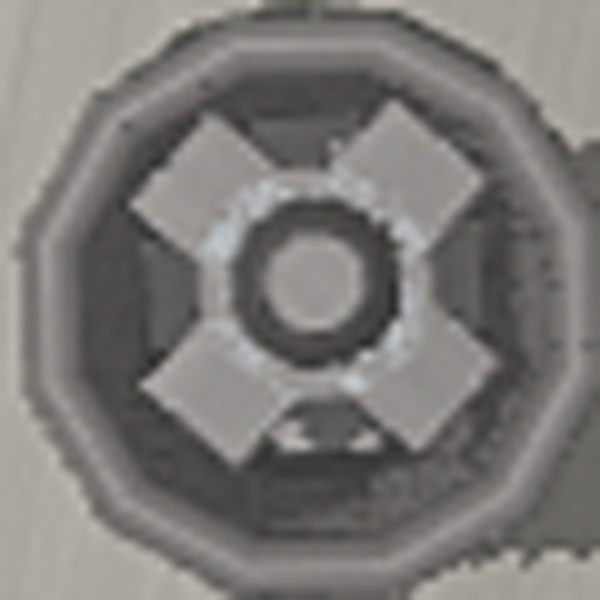

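View pics/f2c.png

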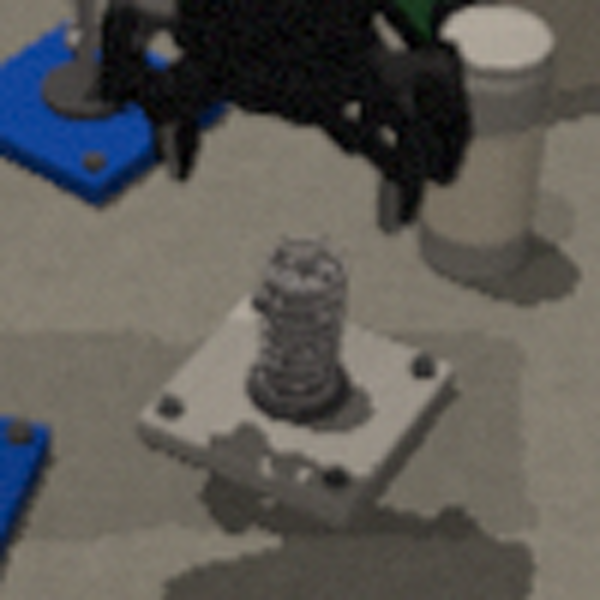

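View pics/f3.png

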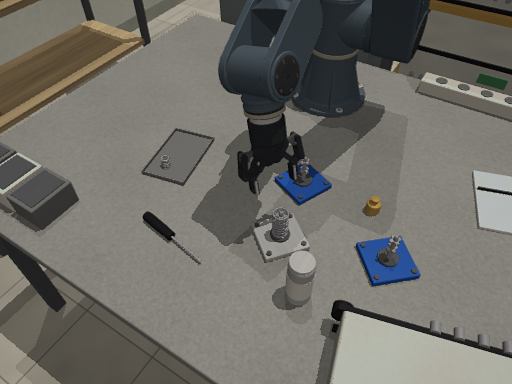

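The spring's top reads 0.0935–0.095 m, against an expected 0.094 m (22 + 72 mm). It stands upright on the seat around the rod, concentric, and the gripper is clear. The other objects are unmoved in the scene view, so I'm handing in.

```bash
python3 -c "
from h import *
r.hand_in(); print(r.current_t())"
```

```text
the job is handed in; nothing more can be done
the job is handed in; nothing more can be done
```

The spring is fully home on the isolating foot's seat, tang end down, and released. The job was handed in at about 25 s on the robot clock, well under the 64 s limit.

- **Threading:** From the wrist camera I found the upper collar's gaps at 65° mod 90 and the lower's 0.77 rad counter-clockwise of those. I lined the tang (158°) up with an upper gap, lowered it through, turned the spring 44° between the collars and lowered it the rest of the way. No contact showed above sensor noise (about 1 N) until the seat, where I stopped at about 3.5 N.
- **Last checks:** The spring's top measures 0.0935–0.095 m against 0.094 m expected when fully seated. It stands upright and roughly concentric with the rod. The gripper is open and clear of everything.
- **Other objects:** By eye in the final scene view, everything else is where it was.
- **Disagreements:** No check failed. The scene and side cameras differed from the wrist camera by up to about 2 mm on positions, within the stated calibration.

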